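Index the parts carousel

TASK

Turn the parts carousel by gently pushing its spokes (not the disc, hub or pockets) with a finger until the tall narrow bush stands in line with the fixed pointer, its pocket right at the pointer's tip; turning it either way is fine. Leave the three bushes untouched and seated in their pockets, lift nothing, leave the other things on the bench alone, and let the carousel come to rest there.

Things in the scene. Friction and masses are not known exactly. Their poses are not given: they have to be found in the camera images.
- axis (a point): centre of the carousel, on its upright axis, 60 mm above the bench (the height of the spokes). The carousel: an aluminium disc 180 mm across, its top 18 mm above the bench, on a foot bolted to the bench; a hub 40 mm across and 75 mm high; three pocket rings on the disc and three spokes half-way between the pockets
- stand: fixed foot of the carousel, 150 mm across, origin on the axis at bench level. At the start the pockets lie at 0, 120 and 240 degrees anticlockwise from its own x. Pocket rings: plastic, 41 mm outside, 33 mm inside, tops 27 mm above the bench, centres 62 mm from the axis
- wheel (a joint): angle of the carousel (rad): 0 at the start, grows as it turns anticlockwise seen from above; -7 to 7. Its bearing friction (about 0.15 N m, with slight damping) stops it at once where it is left and lets it turn either way
- spoke0 (a point): spoke 0 of the carousel: level round steel bar 12 mm thick, its centre line 60 mm above the bench, from the hub out to a 20 mm black ball whose centre lies 126 mm from the axis (ball's end at 136 mm). Origin on the centre line, 105 mm from the carousel's axis, a good place to push from the side; the spoke points straight out from the axis through it
- spoke1 (a point): spoke 1 of the carousel: level round steel bar 12 mm thick, its centre line 60 mm above the bench, from the hub out to a 20 mm black ball whose centre lies 126 mm from the axis (ball's end at 136 mm). Origin on the centre line, 105 mm from the carousel's axis, a good place to push from the side; the spoke points straight out from the axis through it
- spoke2 (a point): spoke 2 of the carousel: level round steel bar 12 mm thick, its centre line 60 mm above the bench, from the hub out to a 20 mm black ball whose centre lies 126 mm from the axis (ball's end at 136 mm). Origin on the centre line, 105 mm from the carousel's axis, a good place to push from the side; the spoke points straight out from the axis through it
- pointer: fixed steel pointer bracket on the bench beside the disc, 20 mm high at most, 34 x 44 mm base from 113 to 147 mm from the axis; its conical tip lies 97 mm from the axis, 14 mm above the bench and points at the axis. Origin on the carousel's axis at bench level; own x points from the axis out to the pointer. Spokes and balls pass 30 mm above it
- tall_bush_mid (a point): centre of the tall narrow bush (grey turned metal, 24 mm across, 30 mm high), stands loose in one of the pockets, top 48 mm above the bench, with about 4 mm play to either side
- short_bush_a_mid (a point): centre of one of the two short wide bushes (turned metal, 30 mm across, 22 mm high), stands loose in another pocket, top 40 mm above the bench
- short_bush_b_mid (a point): centre of one of the two short wide bushes (turned metal, 30 mm across, 22 mm high), stands loose in another pocket, top 40 mm above the bench
- pliers: loose combination pliers with blue handles lying beyond the carousel, 56 x 171 x 15 mm, origin at the centre of the underside; leave alone
- dish: loose steel parts dish to the left, 112 mm across, 29 mm high, origin at the centre of the underside; leave alone
- cap: loose ribbed black cap at the near right, 42 mm across, 16 mm high, origin at the centre of the underside; leave alone

How it is judged:
By the outcome, as a careful person would: the job done as asked, in the order asked, and still so for the second after the job is handed in, with the robot touching nothing.
It also fails if it takes over 72 s, if anything falls off the work surface, if the arm or the gripper's body presses on something with over 40 N, if the wrist force passes 120 N, or if a joint passes its speed limit or range.

ROBOT

A 6-joint arm with a two-finger parallel gripper is mounted at the origin on a cart in front of the work surface, level with it; the furniture and walls round the work are solid. World frame = base frame: x ahead of the robot, y to its left, z up, the work surface at z = 0. Lengths are in m, angles in rad, forces in N, time in s.
With the tool pointing down it reaches from about 0.35 to 0.975 m from the base axis. Payload 4.9 kg.
Tool frame: the origin (TCP) lies at the very end of the fingers, on their centre line; the grasp point (between the pads) lies behind it (manip.pinch_z is the y of the grasp point in the tool frame, in m); y points along the fingers, x is the direction in which the jaws open and shut, and the axes are right-handed (so a half turn about y gives the same grasp; the last joint's range is limited). The gripper opens to 85 mm and grips with 20 to 120 N. Pads are 22 mm wide; open, the fingers measure 114 mm over their backs; the gripper's body (76 mm by 85 mm) begins 54 mm behind the grasp point. The pads swing forward as they close: fully open they stand 13 mm farther back than shut.
Start: joints at [0.996, 0.053, 1.613, -0, 1.476, -0.119], TCP at [0.275, 0.561, 0.231] pointing down, gripper open.
Joint ranges: [-3.01, 3.01], [-1.01, 2.22], [0.06, 2.58], [-1.02, 4.17], [0.09, 2.62], [-3.14, 3.14]. Speed limits (rad/s): [2.57, 2.57, 3.14, 3.14, 3.14, 3.14].

INTERFACE

Orientations are given as a unit quaternion [w, x, y, z].
In Python, from plant import manip gives the robot as it stands.
- The arm moves only by the tool drive_tool, never from a script. Its argument "motion" is a list of rows, each a list of 3 entries, a list of its own where there are three numbers: the shift along the tool's x, y, z in units of 25 mm (1.0 is 25 mm), then the turn, a rotation vector about the tool's x, y, z in units of 5 degrees (1.0 is 5 degrees), then the closure, from -1 (fully open) to 1 (shut). A call has 1 to 12 rows; each row shifts and turns the commanded pose from where the row before left it, along the tool's axes as they then stand; what a row does not reach is not made up. A row lasts 1/10 s, in which the tool goes at most 50 mm and 8.59 degrees, less where a joint would pass 70% of its speed; a pose out of reach is approached as far as the arm can. A call is refused whole if a number of a shift passes 1 or a number of a turn 1, either way. A call with a gripper value outside its range is refused whole. The fingers move at their own pace and stop on an object; the grip force is fixed at half the most. Time passes only in rows, so rows that do not move let the fingers close. It gives the time, the measured TCP pose, the force and the opening at its end, in the units of the state.
- manip.state(): the state, without advancing time (a new reading comes with each control period).
- manip.grab_frame(name): name is "scene" or "top"; returns a dict with "img" (400x640x3 uint8, blue, green, red), "range_z" (400x640 float32, m along the optical axis (not along the pixel's ray), 0 where there is no reading), "camera_matrix" (3x3 intrinsics, pixels), "world_from_camera" (4x4, takes a point from camera to world coordinates). Camera axes: x right, y down, z forward; pixel columns grow to the right and rows downward; lengths in m; the calibration is good to about 2 mm. A picture is of the moment at which its call begins.
- manip.job_done(): hands the job in, once; it reports no verdict.
The state is a dict: "time": time; "joint_pos": joint angles; "joint_vel": joint speeds; "joint_efforts": joint torques, N m; "tool_pos": TCP position; "tool_rot": TCP orientation; "contact_force": force on the tool from outside, world axes, zero at the start; "ft_torque": the same for the moment, N m; "gripper_width": opening from 0.0 (shut) to 1.0 (fully open).
Only numpy, scipy, OpenCV 4.12 (cv2) and the standard library are available. Lean on these libraries where they do the work, as an engineer would, in place of code of your own. Each camera call takes 0.05 s, during which the arm holds its last target. There are 200 camera calls.

## Working session

There is one attempt and no reset: what is moved stays moved. The work goes in short steps, Python scripts to look and compute and a tool call to move; the robot and the scene stay as the last step left them, time stands still between calls to the robot, and variables do not carry over. Pictures are saved under pics/ and viewed, about 8 in all and at most 12, crops included, and the job is handed in when it is done.

Besides the shell and the picture viewer there is one more tool, called after "Emit:" as a command line: name --argument value ..., lists and objects as JSON in quotes. drive_tool: Moves the arm, as the interface text tells. Its arguments: {"type":"object","properties":{"motion":{"type":"array","items":{"type":"array"}}},"required":["motion"]}

```bash
ls; mkdir -p pics
python3 - <<'E'
from plant import manip
import cv2,numpy as np
for n in("top","scene"):
    f=manip.grab_frame(n); cv2.imwrite(f"pics/{n}0.png",f["img"]); np.savez(f"{n}0.npz",**f)
    print(n,f["camera_matrix"].round(1).tolist(),f["world_from_camera"].round(3).tolist())
s=manip.state(); print(s, manip.pinch_z)
E
```

```text
pics
top [[414.4, 0.0, 316.3], [0.0, 414.4, 203.5], [0.0, 0.0, 1.0]] [[-0.022, -0.976, 0.215, 0.292], [-1.0, 0.022, -0.005, 0.142], [0.0, -0.215, -0.977, 1.355], [0.0, 0.0, 0.0, 1.0]]
scene [[450.4, 0.0, 322.1], [0.0, 450.4, 193.0], [0.0, 0.0, 1.0]] [[0.847, -0.286, 0.449, -0.029], [-0.531, -0.417, 0.738, -0.83], [-0.024, -0.863, -0.505, 0.731], [0.0, 0.0, 0.0, 1.0]]
{'time': 0.1, 'joint_pos': array([ 9.96032391e-01,  5.32807970e-02,  1.61417990e+00,  1.56405702e-05,
        1.47605884e+00, -1.18993385e-01]), 'joint_vel': array([-0.00019239, -0.00233151, -0.00218515, -0.00267766,  0.00013932,
       -0.00083142]), 'joint_efforts': array([ 8.96937718e-05, -3.94905174e+01, -3.71363783e+01, -1.62362512e-04,
        3.84782528e-03,  7.65250775e-06]), 'tool_pos': array([0.27476588, 0.56070727, 0.23017836]), 'tool_rot': array([-0.59974788,  0.60031643,  0.37349442, -0.37473268]), 'contact_force': array([-0.24882531,  1.10066664, -0.08309959]), 'ft_torque': array([ 0.0111761 ,  0.02340397, -0.01398428]), 'gripper_width': 1.00202611248846} -0.0187
```

View pics/top0.png

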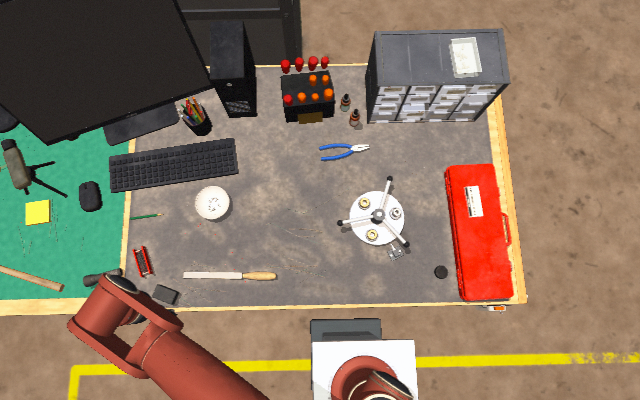

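View pics/scene0.png

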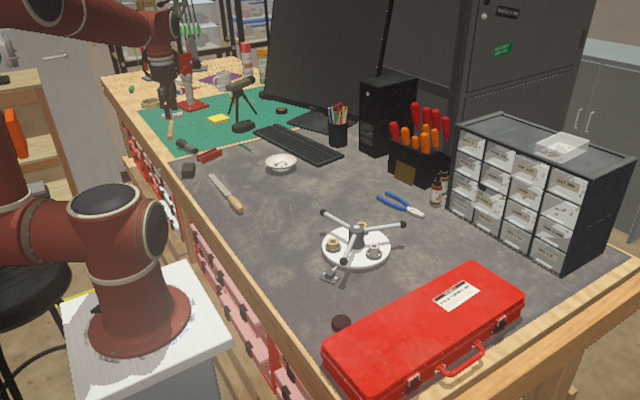

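```bash
cat > h.py <<'E'
import numpy as np,cv2
def ray(f,u,v,z):
    K=f["camera_matrix"];T=f["world_from_camera"]
    d=T[:3,:3]@np.linalg.solve(K,[u,v,1.]);o=T[:3,3]
    return (o+d*(z-o[2])/d[2])
def proj(f,p):
    T=np.linalg.inv(f["world_from_camera"]);c=f["camera_matrix"]@(T@[*p,1])[:3];return c[:2]/c[2]
E
python3 - <<'E'
from h import *
a=np.load("top0.npz");b=np.load("scene0.npz")
A=cv2.resize(a["img"][165:270,325:425],None,fx=5.5,fy=5.5,interpolation=cv2.INTER_CUBIC)
B=cv2.resize(b["img"][195:295,305:425],None,fx=5.5,fy=5.5,interpolation=cv2.INTER_CUBIC)
cv2.imwrite("pics/ca.png",A);cv2.imwrite("pics/cb.png",B)
for n,f,(x0,x1,y0,y1) in(("top",a,(330,420,170,262)),("scene",b,(310,415,200,290))):
    im=f["img"].astype(int);g=im.max(2);
    w=np.zeros(g.shape,np.uint8);w[y0:y1,x0:x1]=(g[y0:y1,x0:x1]>190)*255
    cs,_=cv2.findContours(w,0,1);c=max(cs,key=cv2.contourArea);e=cv2.fitEllipse(cv2.convexHull(c))
    print(n,e,ray(f,*e[0],.018))
    d=np.zeros_like(w);d[y0:y1,x0:x1]=(g[y0:y1,x0:x1]<50)*255
    k,l,st,ce=cv2.connectedComponentsWithStats(d)
    for i in range(1,k):
        if st[i,4]>8: print(st[i],ce[i].round(1),ray(f,*ce[i],.06).round(4))
E
```

```text
top ((378.3799133300781, 215.41375732421875), (63.88172149658203, 66.9324722290039), 107.27583312988281) [ 0.54139453 -0.0682563   0.018     ]
[387 176   5   5  14] [389.3 178. ] [ 0.6561 -0.1038  0.06  ]
[338 220   4   6  15] [339.5 222.9] [0.5121 0.0629 0.06  ]
[403 242   6   5  16] [406.  244.3] [ 0.4396 -0.1431  0.06  ]
scene ((369.77197265625, 249.67318725585938), (30.455963134765625, 46.34506607055664), 53.12852096557617) [ 0.55249559 -0.10198517  0.018     ]
```

View pics/ca.png

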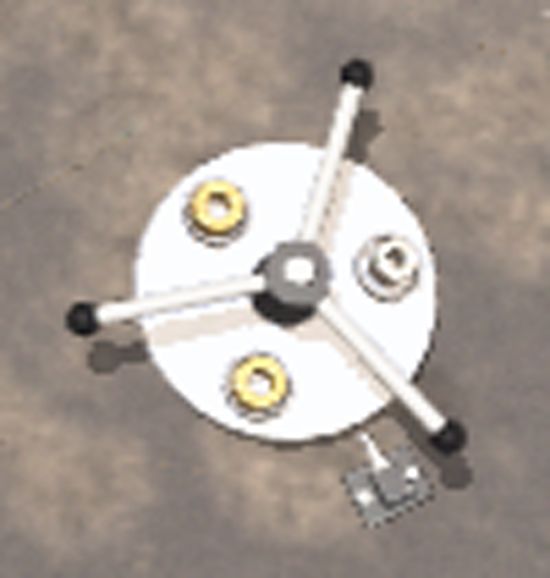

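View pics/cb.png

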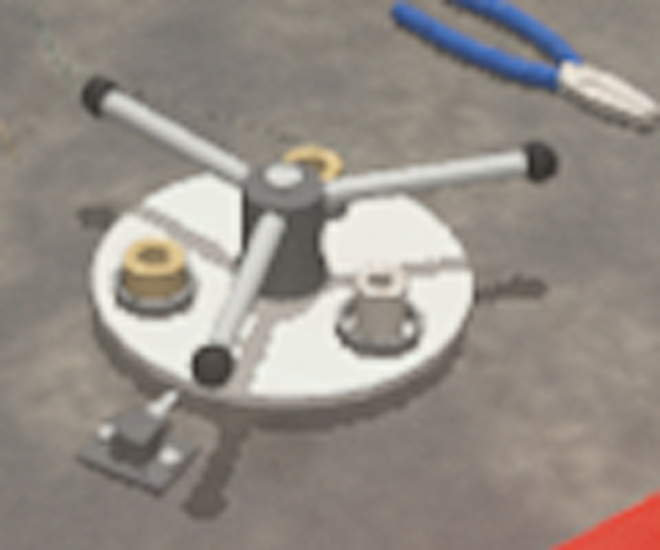

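Run:
```python
from h import *
from scipy.spatial.transform import Rotation as R
from plant import manip
a=np.load("top0.npz");b=np.load("scene0.npz")
def cr(c,o): return (np.array(c)+.5)/5.5-.5+o
oa=[325,165];ob=[305,195]
bs={"top":[(389.3,178),(339.5,222.9),(406,244.3)],"scene":[cr(c,ob) for c in((540,161),(99,97),(211,366))]}
P={"top":((363,433),(388,488)),"scene":((175,395),(138,455))}
for n,f,o,hub,bush in(("top",a,oa,(300,268),(393,262)),("scene",b,ob,(287,174),(381,281))):
    B=np.array([ray(f,*p,.06)[:2] for p in bs[n]]);ax=B.mean(0)
    an=lambda p:np.degrees(np.arctan2(*(p[:2]-ax)[::-1])).round(2)
    print(n,"axis",ax,"hub",ray(f,*cr(hub,o),.075)[:2],"balls",[an(p) for p in B],np.hypot(*(B-ax).T))
    t=ray(f,*cr(P[n][0],o),.014);q=ray(f,*cr(P[n][1],o),.004)
    print(" tip",t,an(t),np.hypot(*(t[:2]-ax)),"base",q,an(q),np.hypot(*(q[:2]-ax)))
    u=ray(f,*cr(bush,o),.048);print(" tall",u,an(u),np.hypot(*(u[:2]-ax)))
s=manip.state();w=s["tool_rot"];print(R.from_quat(np.r_[w[1:],w[0]]).as_matrix().round(3))
```

```text
top axis [ 0.53599951 -0.06138731] hub [ 0.53740935 -0.06204421] balls [np.float64(-19.45), np.float64(100.85), np.float64(-139.68)] [0.12741455 0.12643303 0.12635224]
 tip [ 0.44920881 -0.10348209  0.014     ] -154.13 0.0964603281333892 base [ 0.41747434 -0.11810897  0.004     ] -154.43 0.13139848186501635
 tall [ 0.54494674 -0.12089403  0.048     ] -81.45 0.06017560165723196
scene axis [ 0.53645944 -0.06304325] hub [ 0.53780501 -0.06407299] balls [np.float64(-19.32), np.float64(100.78), np.float64(-139.77)] [0.12741958 0.12612758 0.1265885 ]
 tip [ 0.44702611 -0.10569807  0.014     ] -154.5 0.09908459020514483 base [ 0.4174693  -0.12055783  0.004     ] -154.2 0.13216118877471225
 tall [ 0.54629934 -0.12538813  0.048     ] -81.03 0.06311661720267361
[[ 0.44  -0.001 -0.898]
 [ 0.898 -0.002  0.44 ]
 [-0.002 -1.     0.   ]]
```

Emit:
drive_tool --motion '[[[-1,0,-1],[0,0,0],1],[[-1,0,-1],[0,0,0],1],[[-1,0,-1],[0,0,0],1],[[-1,0,-1],[0,0,0],1],[[-1,0,-1],[0,0,0],1],[[-1,0,-1],[0,0,0],1],[[-1,0,-1],[0,0,0],1],[[-1,0,-1],[0,0,0],1],[[-1,0,-1],[0,0,0],1],[[-1,0,-1],[0,0,0],1],[[-1,0,-1],[0,0,0],1],[[-1,0,-1],[0,0,0],1]]'

```text
time: 1.3
tool_pos: [0.4123, 0.1583, 0.2309]
tool_rot: [0.6, -0.6, -0.374, 0.374]
contact_force: [1.0, -0.3, 0.9]
gripper_width: -0.001
```

Emit:
drive_tool --motion '[[[-0.74,0,-0.85],[0,0,0],1],[[-0.74,0,-0.85],[0,0,0],1],[[-0.74,0,-0.85],[0,0,0],1],[[-0.74,0,-0.85],[0,0,0],1],[[-0.74,0,-0.85],[0,0,0],1],[[0,0,0],[0,1,0],1],[[0,0,0],[0,1,0],1],[[0,0,0],[0,1,0],1],[[0,0,0],[0,1,0],1],[[0,0,0],[0,1,0],1],[[0,0,0],[0,1,0],1],[[0,0,0],[0,1,0],1]]'

```text
time: 2.5
tool_pos: [0.4668, 0.03, 0.2307]
tool_rot: [0.685, -0.685, -0.175, 0.175]
contact_force: [-1.1, 0.2, -0.2]
gripper_width: -0.003
```

Emit:
drive_tool --motion '[[[0,0,0],[0,1,0],1],[[0,0,0],[0,1,0],1],[[0,0,0],[0,1,0],1],[[0,0,0],[0,0.66,0],1],[[0,0,0],[0,0,0],1],[[0,0,0],[0,0,0],1]]'

```text
time: 3.1
tool_pos: [0.4669, 0.0299, 0.2309]
tool_rot: [0.704, -0.704, -0.065, 0.066]
contact_force: [0.4, -0.2, -0.1]
gripper_width: 0.003
```

Emit:
drive_tool --motion '[[[0,0.955,0],[0,0,0],1],[[0,0.955,0],[0,0,0],1],[[0,0.955,0],[0,0,0],1],[[0,0.955,0],[0,0,0],1],[[0,0.955,0],[0,0,0],1],[[0,0.955,0],[0,0,0],1],[[0,0.955,0],[0,0,0],1],[[0,0.955,0],[0,0,0],1],[[0,0,0],[0,0,0],1],[[0.25,0,0],[0,0,0],1],[[0.25,0,0],[0,0,0],1],[[0.25,0,0],[0,0,0],1]]'

```text
time: 4.3
tool_pos: [0.4877, 0.0334, 0.0422]
tool_rot: [-0.704, 0.704, 0.067, -0.064]
contact_force: [-0.6, -0.3, 0.4]
gripper_width: -0.0
```

```bash
cat > look.py <<'E'
import sys
from h import *
from plant import manip
f=manip.grab_frame("scene");n=sys.argv[1]
cv2.imwrite(f"pics/{n}.png",cv2.resize(f["img"][175:295,290:440],None,fx=5,fy=5,interpolation=cv2.INTER_CUBIC))
t=manip.grab_frame("top");cv2.imwrite(f"pics/{n}t.png",cv2.resize(t["img"][165:270,325:425],None,fx=5.5,fy=5.5,interpolation=cv2.INTER_CUBIC))
s=manip.state();print(s["tool_pos"].round(4),s["contact_force"].round(1))
ax=np.array([.5363,-.0622])
for n,f,(x0,x1,y0,y1) in(("top",t,(330,420,170,262)),("scene",f,(310,415,200,275))):
    g=f["img"].max(2);d=np.zeros(g.shape,np.uint8);d[y0:y1,x0:x1]=(g[y0:y1,x0:x1]<(50 if n=="top" else 70))*255
    k,l,st,ce=cv2.connectedComponentsWithStats(d)
    for i in range(1,k):
        p=ray(f,*ce[i],.06)[:2]-ax;r=np.hypot(*p)
        if st[i,4]>8 and .12<r<.133: print(n,st[i,4],ce[i].round(1),r.round(4),np.degrees(np.arctan2(p[1],p[0])).round(2))
E
python3 look.py l1
```

```text
[0.4876 0.0334 0.0419] [0.4 0.1 0.9]
top 11 [389.2 178.3] 0.1259 -19.09
top 18 [405.8 244.3] 0.1255 -140.27
scene 16 [402.7 224.8] 0.1262 -21.37
```

View pics/l1.png

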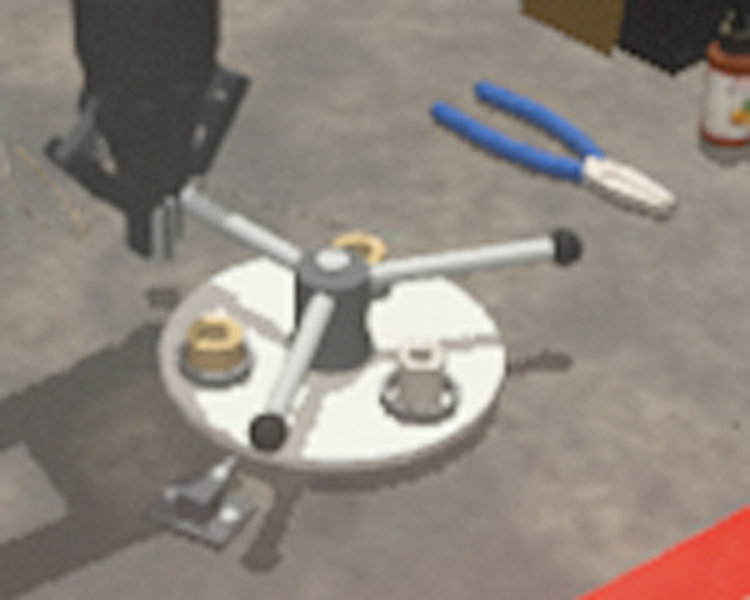

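Emit:
drive_tool --motion '[[[0.1,0,0],[0,0,0],1],[[0.1,0,0],[0,0,0],1],[[0.1,0,0],[0,0,0],1],[[0.1,0,0],[0,0,0],1],[[0.18,0,0.032],[0,0.5,0],1],[[0.18,0,0.032],[0,0.5,0],1],[[0.18,0,0.032],[0,0.5,0],1],[[0.18,0,0.032],[0,0.5,0],1],[[0.18,0,0.032],[0,0.5,0],1],[[0.18,0,0.032],[0,0.5,0],1],[[0.18,0,0.032],[0,0.5,0],1],[[0.18,0,0.032],[0,0.5,0],1]]'

```text
time: 5.6
tool_pos: [0.5305, 0.0432, 0.04]
tool_rot: [0.705, -0.704, 0.059, -0.058]
contact_force: [-2.0, 0.9, 1.9]
gripper_width: -0.0
```

```bash
python3 look.py l2
python3 - <<'E'
import numpy as np
from plant import manip
s=manip.state();p=s["tool_pos"][:2]-[.5363,-.0622];w=s["tool_rot"]
from scipy.spatial.transform import Rotation as R
x=R.from_quat(np.r_[w[1:],w[0]]).as_matrix()[:2,0];z=np.array([-x[1],x[0]])
print("d",-p@x,"r",p@z,"yaw",np.degrees(np.arctan2(x[1],x[0])))
E
```

```text
[0.5311 0.0428 0.0401] [ 0.4 -0.5 -0.4]
top 18 [395.2 251.9] 0.1282 -159.13
scene 16 [405.8 233.6] 0.1267 -39.4
d 0.0222763221301076 r 0.10277236995420619 yaw -9.40564465392636
```

View pics/l2.png

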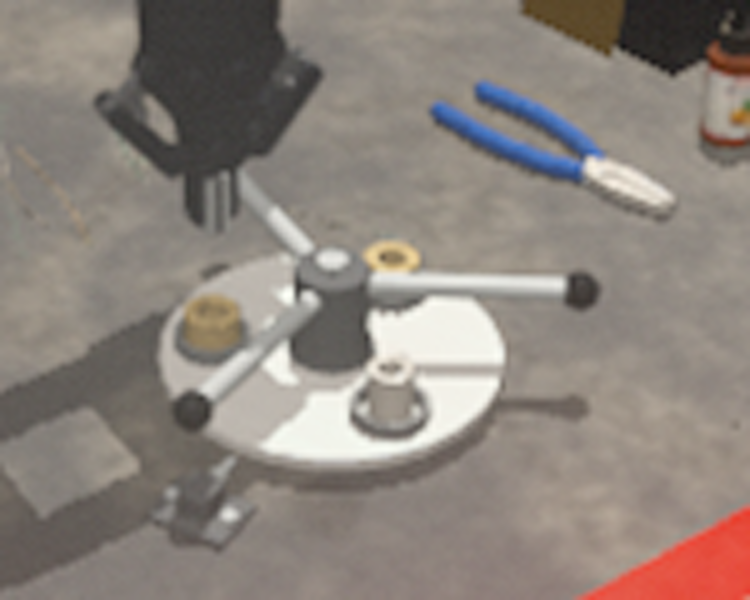

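Emit:
drive_tool --motion '[[[0.18,0,0.034],[0,0.5,0],1],[[0.18,0,0.034],[0,0.5,0],1],[[0.18,0,0.034],[0,0.5,0],1],[[0.18,0,0.034],[0,0.5,0],1],[[0.18,0,0.034],[0,0.5,0],1],[[0.18,0,0.034],[0,0.5,0],1],[[0.18,0,0.034],[0,0.5,0],1],[[0.18,0,0.034],[0,0.5,0],1],[[0.18,0,0.034],[0,0.5,0],1],[[0.18,0,0.034],[0,0.5,0],1]]'

```text
time: 6.7
tool_pos: [0.5754, 0.0353, 0.04]
tool_rot: [0.676, -0.675, 0.21, -0.209]
contact_force: [-0.1, 1.6, -0.9]
gripper_width: 0.0
```

Emit:
drive_tool --motion '[[[0.18,0,0.034],[0,0.5,0],1],[[0.18,0,0.034],[0,0.5,0],1],[[0.18,0,0.034],[0,0.5,0],1],[[0.18,0,0.034],[0,0.5,0],1],[[0.18,0,0.034],[0,0.5,0],1],[[0.18,0,0.034],[0,0.5,0],1],[[0.18,0,0.034],[0,0.5,0],1],[[0.18,0,0.034],[0,0.5,0],1],[[0.18,0,0.034],[0,0.5,0],1],[[0,0,0],[0,0,0],1]]'

```text
time: 7.7
tool_pos: [0.6099, 0.0119, 0.0402]
tool_rot: [-0.622, 0.622, -0.337, 0.337]
contact_force: [-0.9, 0.7, -0.0]
gripper_width: 0.0
```

```bash
python3 look.py l3
python3 - <<'E'
import numpy as np
from plant import manip
s=manip.state();p=s["tool_pos"][:2]-[.5363,-.0622];w=s["tool_rot"]
from scipy.spatial.transform import Rotation as R
x=R.from_quat(np.r_[w[1:],w[0]]).as_matrix()[:2,0];z=np.array([-x[1],x[0]])
print("d",-p@x,"r",p@z,"yaw",np.degrees(np.arctan2(x[1],x[0])))
E
```

```text
[0.6097 0.012  0.0402] [0.4 0.  0. ]
top 13 [350.2 189.8] 0.1202 46.14
d 0.02197911265466001 r 0.10199479042768576 yaw -56.839252413175075
```

View pics/l3.png

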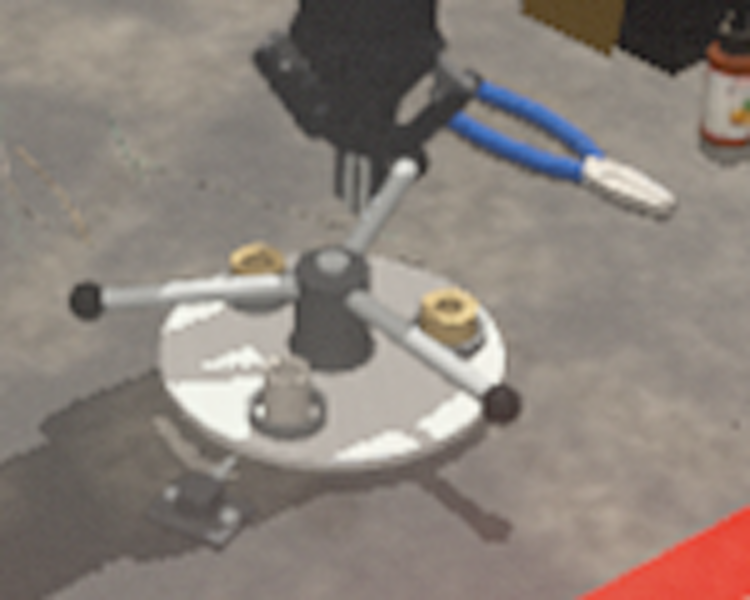

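Run:
```python
from h import *
f=np.load("scene0.npz")
for c in((86,300),(501,404)):
    p=ray(f,290+c[0]/5-.4,175+c[1]/5-.4,.06)[:2]-[.5365,-.063];print(np.hypot(*p),np.degrees(np.arctan2(p[1],p[0])))
```

```text
0.126783809192877 153.09500936088628
0.12614039973129806 -86.55552664863932
```

Emit:
drive_tool --motion '[[[0.11,0,0.02],[0,0.3,0],1],[[0.11,0,0.02],[0,0.3,0],1],[[0.11,0,0.02],[0,0.3,0],1],[[0.11,0,0.02],[0,0.3,0],1],[[0.11,0,0.02],[0,0.3,0],1],[[0,0,0],[0,0,0],1],[[0,0,0],[0,0,0],1]]'

```text
time: 8.5
tool_pos: [0.6192, 0.0011, 0.0405]
tool_rot: [-0.598, 0.598, -0.377, 0.377]
contact_force: [0.1, -0.6, -0.1]
gripper_width: 0.004
```

```bash
python3 look.py l4
```

```text
[0.6191 0.0013 0.0405] [0.  0.3 0.6]
```

View pics/l4.png

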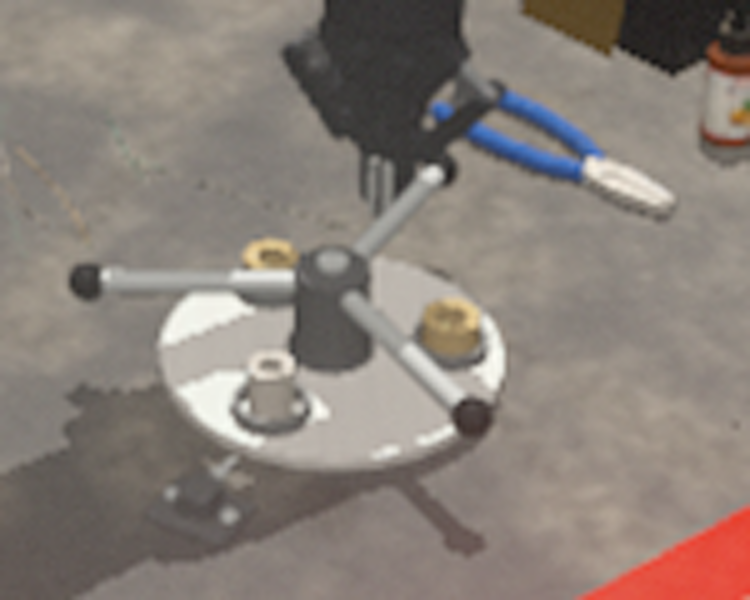

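Run:
```python
from h import *
f=np.load("scene0.npz")
for c in((86,281),(472,417)):
    p=ray(f,290+c[0]/5-.4,175+c[1]/5-.4,.06)[:2]-[.5365,-.063];print(np.hypot(*p),np.degrees(np.arctan2(p[1],p[0])))
```

```text
0.12686360413848963 145.49178781752548
0.12633107616471154 -94.52162138143215
```

Emit:
drive_tool --motion '[[[-0.2,0,0],[0,0,0],1],[[-0.5,0,0.1],[0,0,0],1],[[-0.5,0,0.1],[0,0,0],1],[[0,-1,0],[0,0,0],1],[[0,-1,0],[0,0,0],1],[[0,-1,0],[0,0,0],1],[[0,-1,0],[0,0,0],1],[[0,-1,0],[0,0,0],1],[[0,-1,0],[0,0,0],1],[[0,-1,0],[0,0,0],1],[[-1,0,0],[0,0,0],1],[[-1,0,0],[0,0,0],1]]'

```text
time: 9.8
tool_pos: [0.5889, 0.0771, 0.2169]
tool_rot: [0.599, -0.598, 0.376, -0.378]
contact_force: [0.7, 0.3, -0.5]
gripper_width: -0.002
```

Emit:
drive_tool --motion '[[[-1,0,0],[0,0,0],1],[[-1,0,0],[0,0,0],1],[[-1,0,0],[0,0,0],1],[[-1,0,0],[0,0,0],1],[[-1,0,0],[0,0,0],1],[[-1,0,0],[0,0,0],1],[[-1,0,0],[0,0,0],1],[[-1,0,0],[0,0,0],1],[[-1,0,0],[0,0,0],1],[[0,0,0],[0,0,0],1],[[0,0,0],[0,0,0],1]]'

```text
time: 10.9
tool_pos: [0.4909, 0.2794, 0.2152]
tool_rot: [-0.599, 0.599, -0.376, 0.376]
contact_force: [0.3, 0.1, 0.6]
gripper_width: 0.0
```

```bash
python3 look.py l5
```

```text
[0.4916 0.2785 0.2152] [-0.6  0.4  0. ]
top 17 [357.1 248.2] 0.128 145.4
scene 11 [379.  208.3] 0.1278 24.04
```

View pics/l5t.png

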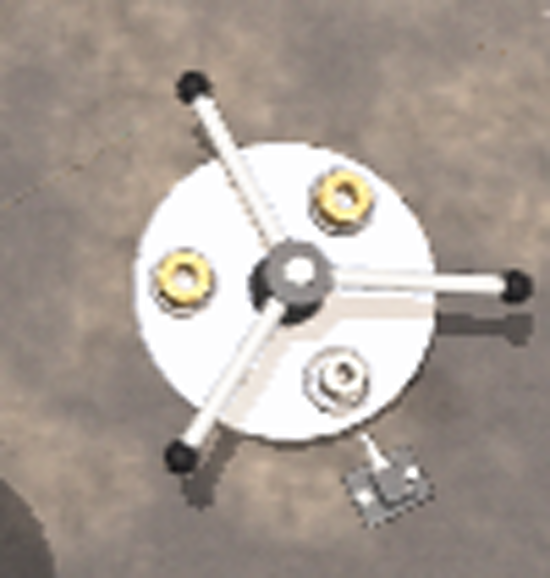

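View pics/l5.png

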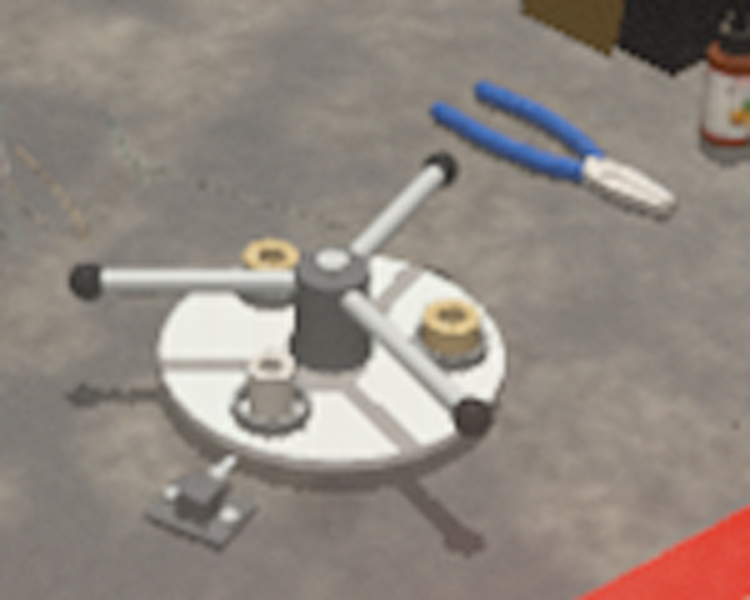

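Run:
```python
from h import *
f=np.load("top0.npz");m=np.array
B=m([ray(f,325+(x+.5)/5.5-.5,165+(y+.5)/5.5-.5,.06)[:2] for x,y in((194,86),(181,457),(515,286))]);ax=B.mean(0)
print(ax,a:=[np.degrees(np.arctan2(p[1],p[0])) for p in B-ax])
e=np.mean(m(a)-[25.7,145.7,-94.3]);print("err deg",e)
if abs(e)<1:
    from plant import manip; print(manip.job_done())
```

```text
[ 0.53672389 -0.06228338] [np.float64(25.452770310179023), np.float64(145.5612111055366), np.float64(-94.44887137647285)]
err deg -0.1782966535857445
the job is handed in; nothing more can be done
None
```

I turned the carousel about 75° clockwise by pushing one spoke from the side with the closed fingers, then backed off and lifted clear. The tall bush's pocket now sits at the pointer's tip, and the job is handed in.

- **Alignment:** with the arm clear, the three spoke balls in the top view put the pocket about 0.2° from the pointer line. Just before I backed off, the scene view gave about the same error. The ±2 mm camera calibration limits how closely I can know it.
- **Disagreement:** an automatic reading of one ball in the scene view was about 1.7° off. That blob was small (11 pixels), and the hand-read positions and the top view agreed with each other, so I set it aside.
- **Bushes and bench:** all three bushes still stand in their pockets, and the pliers lie as before. I did not check the dish or the cap afterwards, but nothing went near them.
- **Forces and time:** the tool forces I read stayed under about 3 N, and the moves took about 11 s.

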